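# Set and lock a pull-to-lock regulator knob

## Robot

A 7-joint arm with a two-finger parallel gripper is mounted at the origin on a cart in front of the work surface, level with it; the furniture and walls round the work are solid. World frame = base frame: x ahead of the robot, y to its left, z up, the work surface at z = 0. Lengths are in m, angles in degrees, forces in N, time in s.
With the tool pointing down it reaches from about 0.425 to 0.875 m from the base axis. Payload 4.7 kg.
Tool frame: the origin (TCP) lies midway between the tips of the shut fingers; the grasp point (between the pads) lies 19 mm behind it; z points along the fingers, y is the direction in which the jaws open and shut (so a half turn about z gives the same grasp; the last joint's range is limited). The gripper opens to 87 mm and grips with 3 to 60 N. Pads are 19 mm wide; open, the fingers measure 117 mm over their backs; the gripper's body (75 mm by 190 mm) begins 51 mm behind the grasp point.
Start: joints at [74.777, 18.392, -4.016, 83.108, 1.295, 78.541, -3.26], TCP at [0.179, -0.625, 0.223] pointing down, gripper open.
Joint ranges: [-163.93, 163.93], [-17.29, 119.83], [-79.2, 71.16], [3.27, 140.29], [-89.18, 269.18], [5.43, 117.66], [-154.24, 154.24]. Speed limits (degrees/s): [147.25, 147.25, 180, 180, 180, 180, 180].

## Interface

Orientations are given as [roll, pitch, yaw] about the fixed x, y, z axes, in that order (R = Rz(yaw) Ry(pitch) Rx(roll)).
In Python, from cell import env gives the robot as it stands.
- The arm moves only by the tool apply_moves, never from a script. Its argument "targets" is a list of rows, each a list of 2 entries, a list of its own where there are three numbers: the shift along the world's x, y, z in mm, then the turn, a rotation vector about the world's x, y, z in rad. A call has 1 to 8 rows; each row is the pose to reach, as a shift and turn from the pose commanded when the call began; what a row does not reach only later rows make up. A row lasts 1/10 s, in which the tool goes at most 50 mm and 8.59 degrees, less where a joint would pass 70% of its speed; a pose out of reach is approached as far as the arm can. A call with a gripper value outside its range is refused whole. "hand" is the finger opening in mm, from 0 to 87, set as the call begins (left out, the last holds). The fingers move at their own pace and stop on an object; "squeeze" is the grip in N (left out, the last holds). Time passes only in rows, so rows that repeat a pose let the fingers close. It gives the time, the measured TCP pose, the force and the opening at its end, in the units of the state.
- env.get_obs(): the state, without advancing time (a new reading comes with each control period).
- env.read_camera(name): name is "scene" or "top" or "wrist"; returns a dict with "image" (420x560x3 uint8, red, green, blue), "camera_matrix" (3x3 intrinsics, pixels), "camera_from_world" (4x4, takes a point from world to camera coordinates); the wrist camera has in their place "mount" (4x4, takes a point from camera to tool coordinates, whose origin is the TCP and whose axes are the flange's). Camera axes: x right, y down, z forward; pixel columns grow to the right and rows downward; lengths in m; the calibration is good to about 2 mm. A picture is of the moment at which its call begins: read the wrist's pose just before it. There is no depth.
- env.sign_off(): hands the job in, once; it reports no verdict.
Trained networks look in a picture, given as the dict that the camera call returned (one of the last four; its "shot" number tells which), for a name from the list of things; names that differ only in an ending like _2 or _b are one class to them, and where a whole thing is asked for, a point or a joint stands for the part that bears it (a point fixed in the world has none). Each returns a list of dicts, best first, with "conf" (0 to 1); they miss things now and then, are a little off and sometimes report something else, mostly with a low value. They report only what shows in the picture. A call takes as long as a camera call.
- env.regions_of(picture, target): "region" (420x560 bool, what is visible of it) and "rect" ([left, top, right, bottom] in pixels, round what is visible of it).
The state is a dict: "time_s": time; "qpos": joint angles; "joint_velocities": joint speeds; "effort": joint torques, N m; "tool_pos": TCP position; "tool_rot": TCP orientation; "force": force on the tool from outside, world axes, zero at the start; "wrist_torque": the same for the moment, N m; "grip_width": finger opening in m.
Only numpy, scipy, OpenCV 4.12 (cv2) and the standard library are available. Lean on these libraries where they do the work, as an engineer would, in place of code of your own. Each camera call takes 0.05 s, during which the arm holds its last target. There are 200 camera calls.

## Task

Turn the regulator's knob clockwise until its pointer stands at the marked setting (anywhere along the raised arc with the pin), then find the lock notch hidden under that arc by feel and pull the knob straight up, fully out, so that it stays locked there. Be gentle with the lock: neither pull against it nor force the knob round against it with more than 20 N. Do not pull the knob out at another setting, and leave the things standing round it where they are.

Things in the scene. Friction and masses are not known exactly. Their poses are not given: they have to be found in the camera images.
- regulator: bench pressure regulator, fixed to the worktop: dark base plate 124 x 112 x 10 mm, aluminium block with brass ports on both sides and a small gauge at the front (own -x), above it a round aluminium bonnet 92 mm across, top 72 mm above the worktop. Origin: centre of the underside, on the knob's upright turning axis; z up.
- knob_top (a point): centre of the knob's top face, on the turning axis, 111 mm above the worktop with the knob down. Black, round, fluted knob: grip part 42 mm across (43.5 over the flutes) and 32 mm high, on a skirt 62 mm across and 6 mm thick; can be gripped from above at any yaw, fingertips at least 3 mm above the skirt.
- pointer_tip (a point): outer tip of the small steel pointer on the knob's skirt, 35 mm from the axis; a steel line on the knob's top points the same way.
- mark (a point): top of the small steel pin, 4 mm across, in the middle of the raised aluminium arc on the flat setting ring round the knob's skirt; 41 mm from the axis, 82 mm above the worktop. The arc reaches 0.45 rad to either side of the pin. The setting ring stays put; the marked setting is the whole arc, and its lock notch lies hidden somewhere under it.
- knob_turn (a joint): angle of the knob, rad, grows clockwise seen from above; at 0 the pointer points along the regulator's own -x. Friction 0.08 N m. Starts 0.7 to 1.8 rad anticlockwise of the mark. The notch is met at a pointer angle within 0.38 rad of the pin, but not at the pin itself, and leaves about 0.05 rad of play to either side; the neighbouring settings' notches lie 1.0 rad to either side of it.
- knob_lift (a joint): how far the knob is pulled up, m: 0 down, 0.014 fully out (a stop). About 3 N of friction plus its weight of 1.3 N; stays at the height where it is left. Away from a notch the lock pin meets the sprung lock plate after 2 mm and each further mm costs 4 N; in a notch it comes up freely, and once out the knob cannot be turned.
- lock_seat: carrier of the sprung lock plate inside the bonnet (not visible, not to be touched); the force of the lock pin, up against the plate or sideways in a notch (30 mm from the axis), is the force on this body. A pin that bears sideways on the notch's edge binds and does not come up until the knob is eased round the way it is pushed. Its origin lies on the axis 72 mm above the worktop.
- flask: glass conical flask, 80 mm across and 120 mm high, a bystander; origin at the centre of its underside.
- petri_dish: flat round dish, 92 mm across and 16 mm high, a bystander; origin at the centre of its underside.
- stopper: conical rubber stopper, 29 mm across and 26 mm high, a bystander; origin at the centre of its underside.

How it is judged:
By the outcome, as a careful person would: the job done as asked, in the order asked, and still so for the second after the job is handed in, with the robot touching nothing.
It also fails if it takes over 58 s, if anything falls off the work surface, if the arm or the gripper's body presses on something with over 40 N, if the wrist force passes 120 N, or if a joint passes its speed limit or range.

## Working session

There is one attempt and no reset: what is moved stays moved. The work goes in short steps, Python scripts to look and compute and a tool call to move; the robot and the scene stay as the last step left them, time stands still between calls to the robot, and variables do not carry over. Pictures are saved under pics/ and viewed, about 8 in all and at most 12, crops included, and the job is handed in when it is done.

Besides the shell and the picture viewer there is one more tool, called after "Request:" as name(argument=value, ...) on one line, values as JSON. apply_moves: Moves the arm, as the interface text tells. Its arguments: {"type":"object","properties":{"targets":{"type":"array","items":{"type":"array"}},"hand":{"type":"number"},"squeeze":{"type":"number"}},"required":["targets"]}

```bash
mkdir -p pics
cat > h.py <<'E'
import numpy as np, cv2
from cell import env
def ray(p,uv,z):
    K=p["camera_matrix"];T=np.array(p["camera_from_world"]);R=T[:3,:3];c=-R.T@T[:3,3]
    d=R.T@np.linalg.inv(K)@np.array([uv[0],uv[1],1.]);return c+d*(z-c[2])/d[2]
def proj(p,X):
    T=np.array(p["camera_from_world"]);x=np.array(p["camera_matrix"])@(T[:3,:3]@np.array(X)+T[:3,3]);return x[:2]/x[2]
def save(p,n,crop=None,s=1):
    im=p["image"][:,:,::-1]
    if crop: l,t,r,b=crop; im=im[t:b,l:r]
    cv2.imwrite(f"pics/{n}.png",cv2.resize(im,None,fx=s,fy=s,interpolation=cv2.INTER_CUBIC))
E
python3 - <<'E'
from h import *
o=env.get_obs();print({k:np.round(v,3) for k,v in o.items()})
for n in("top","scene"):
    p=env.read_camera(n);save(p,n)
    T=np.array(p["camera_from_world"]);print(n,"cam",-T[:3,:3].T@T[:3,3])
    for t,z in(("regulator",0.),("knob_top",.111),("pointer_tip",.08),("flask",0),("petri_dish",0),("stopper",0)):
        for r in env.regions_of(p,t)[:2]:
            m=r["region"];ys,xs=np.nonzero(m);print(t,round(r["conf"],2),r["rect"],xs.mean(),ys.mean(),ray(p,(xs.mean(),ys.mean()),z).round(3))
E
```

```text
{'time_s': np.float64(0.0), 'qpos': array([74.777, 18.44 , -4.014, 83.174,  1.297, 78.542, -3.26 ]), 'joint_velocities': array([-0.036, -0.131,  0.116, -0.023, -0.026,  0.043,  0.095]), 'effort': array([-0.0000e+00, -4.9128e+01, -4.0400e-01, -3.1253e+01, -6.4000e-02,
        4.4000e-02,  0.0000e+00]), 'tool_pos': array([ 0.179, -0.624,  0.221]), 'tool_rot': array([-1.7989e+02,  8.0000e-03,  1.6032e+01]), 'force': array([-0.941,  0.296, -0.433]), 'wrist_torque': array([ 0.015, -0.002, -0.03 ]), 'grip_width': np.float64(0.087)}
top cam [0.50886454 0.09306346 1.24634486]
regulator 0.88 [222.5, 200.3, 274.6, 261.9] 247.97759376522163 232.77691183633706 [0.523 0.166 0.   ]
knob_top 0.97 [233.8, 218.2, 256.2, 242.8] 245.86436781609194 231.80689655172415 [0.524 0.164 0.111]
pointer_tip 0.93 [237.9, 219.6, 259.4, 243.0] 246.56848030018762 231.8311444652908 [0.524 0.164 0.08 ]
flask 0.89 [179.8, 131.0, 208.9, 162.9] 192.00645161290322 143.56774193548387 [0.759 0.313 0.   ]
petri_dish 0.71 [262.3, 125.9, 293.4, 159.8] 276.26190476190476 143.95454545454547 [0.757 0.09  0.   ]
scene cam [ 0.14530279 -0.26042149  0.75542358]
regulator 0.8 [183.8, 183.6, 257.9, 256.8] 220.29697688203913 222.07557794902192 [0.532 0.18  0.   ]
knob_top 0.65 [203.5, 183.5, 237.9, 218.0] 218.249075215783 202.08877928483355 [0.507 0.149 0.111]
flask 0.61 [225.8, 94.8, 258.5, 149.9] 240.9158249158249 125.2550505050505 [0.791 0.346 0.   ]
petri_dish 0.88 [297.0, 164.5, 335.0, 191.6] 317.0528017241379 179.53771551724137 [0.757 0.091 0.   ]
stopper 0.69 [277.8, 321.1, 293.6, 342.4] 284.07924528301885 331.2830188679245 [ 0.424 -0.071  0.   ]
```

Run:
```python
import cv2
a=cv2.imread("pics/top.png")[110:290,150:390];b=cv2.imread("pics/scene.png")[90:350,170:350]
a=cv2.resize(a,None,fx=1.9,fy=1.9,interpolation=2);b=cv2.resize(b,(315,455))
import numpy as np
c=np.zeros((455,456+320,3),'uint8');c[:a.shape[0],:a.shape[1]]=a;c[:,460:775]=b
cv2.imwrite("pics/c1.png",c)
```

```text
(no output)
```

View pics/c1.png

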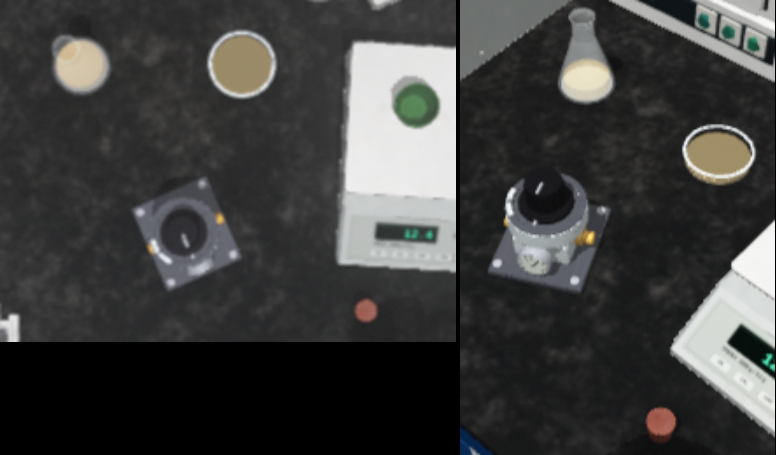

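Request:
apply_moves(targets=[[[50,40,10],[0,0,0]],[[100,80,20],[0,0,0]],[[145,120,30],[0,0,0]],[[190,160,40],[0,0,0]],[[230,200,50],[0,0,0]],[[260,240,60],[0,0,0]],[[285,285,70],[0,0,0]],[[300,330,80],[0,0,0]]])

```text
time_s: 1.5
tool_pos: [0.4536, -0.3436, 0.2913]
tool_rot: [180.0, -0.0, 16.1]
force: [0.4, -0.2, 0.4]
grip_width: 0.0869
```

Request:
apply_moves(targets=[[[5,50,5],[0,0,0]],[[10,100,10],[0,0,0]],[[15,150,15],[0,0,0]],[[20,200,20],[0,0,0]],[[25,250,20],[0,0,0]],[[30,300,20],[0,0,0]],[[35,350,20],[0,0,0]],[[35,400,20],[0,0,0]]])

```text
time_s: 2.3
tool_pos: [0.4873, 0.054, 0.3113]
tool_rot: [180.0, -0.1, 16.0]
force: [-0.6, -0.6, -0.2]
grip_width: 0.0872
```

```bash
cat >> h.py <<'E'
from scipy.spatial.transform import Rotation as Ro
def wrist():
    o=env.get_obs();p=env.read_camera("wrist")
    W=np.eye(4);W[:3,:3]=Ro.from_euler("xyz",o["tool_rot"],degrees=True).as_matrix();W[:3,3]=o["tool_pos"]
    p["camera_from_world"]=np.linalg.inv(W@np.array(p["mount"]));return o,p
E
python3 - <<'E'
from h import *
o,p=wrist();print(o["tool_pos"],o["tool_rot"],o["qpos"].round(1))
print(np.array(p["mount"]).round(3),p["camera_matrix"])
save(p,"w1",s=1.3)
for t,z in(("knob_top",.111),("regulator",.05)):
    for r in env.regions_of(p,t)[:2]:
        ys,xs=np.nonzero(r["region"]);print(t,r["conf"],r["rect"],ray(p,(xs.mean(),ys.mean()),z))
print(proj(p,(.523,.165,.111)))
E
```

```text
[0.48729791 0.05395159 0.31133679] [ 1.79952895e+02 -6.52749627e-02  1.60164963e+01] [ 30.9  -1.9 -38.9  95.7  -1.2  85.8 -81.9]
[[-0.    -0.969 -0.248  0.066]
 [ 1.    -0.    -0.    -0.001]
 [-0.    -0.248  0.969 -0.163]
 [ 0.     0.     0.     1.   ]] [[364.59471389   0.         271.67561264]
 [  0.         364.59471389 210.52636783]
 [  0.           0.           1.        ]]
knob_top 0.91 [150.6, 92.0, 209.3, 154.7] [0.52400402 0.1584133  0.111     ]
regulator 0.79 [138.8, 60.2, 241.7, 173.2] [0.52545247 0.16021508 0.05      ]
[172.10947405 119.10243926]
```

View pics/w1.png

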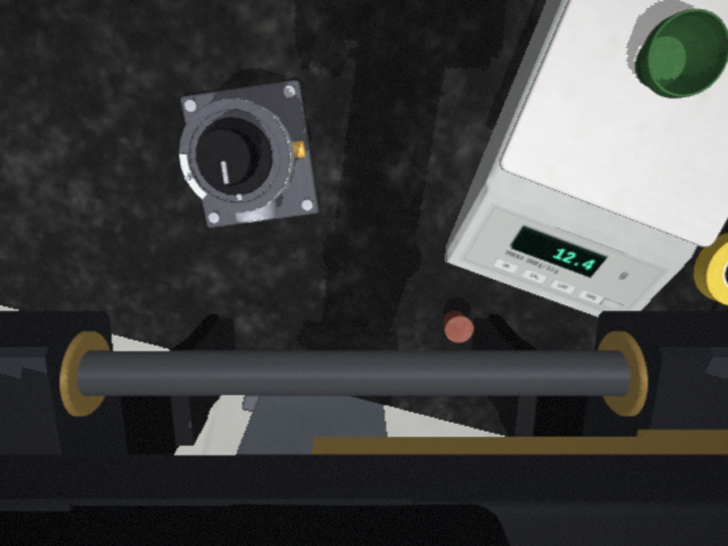

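Request:
apply_moves(targets=[[[-5,40,-25],[0,0,0]],[[-12,75,-60],[0,0,0]],[[-17,95,-100],[0,0,0]],[[-17,95,-100],[0,0,0]],[[-17,95,-100],[0,0,0]]])

```text
time_s: 2.95
tool_pos: [0.4704, 0.1456, 0.2109]
tool_rot: [180.0, 0.1, 16.0]
force: [0.5, -0.1, 0.4]
grip_width: 0.0871
```

Run:
```python
from h import *
o,p=wrist();print(o["tool_pos"],o["tool_rot"],o["qpos"].round(1))
for r in env.regions_of(p,"knob_top")[:1]:
        ys,xs=np.nonzero(r["region"]);print(r["conf"],r["rect"],ray(p,(xs.mean(),ys.mean()),.1))
u=proj(p,(.523,.163,.1)).astype(int);print(u)
import pickle;pickle.dump(p,open("w2.pkl","wb"))
l,t=max(0,u[0]-110),max(0,u[1]-90);print(l,t)
save(p,"w2",(l,t,l+220,t+180),3)
for X in ((.523,.163,.111),(.524,.158,.111)): print(proj(p,X))
```

```text
[0.47037755 0.14560681 0.21088212] [1.79959211e+02 6.11194416e-02 1.59895327e+01] [ 24.9   1.5 -45.4 104.5   1.2  74.5 -94.8]
0.56 [229.6, 96.2, 305.3, 178.4] [0.52275015 0.16574769 0.1       ]
[269 132]
159 42
[269.53535588 133.18380024]
[276.73106411 133.78182372]
```

View pics/w2.png

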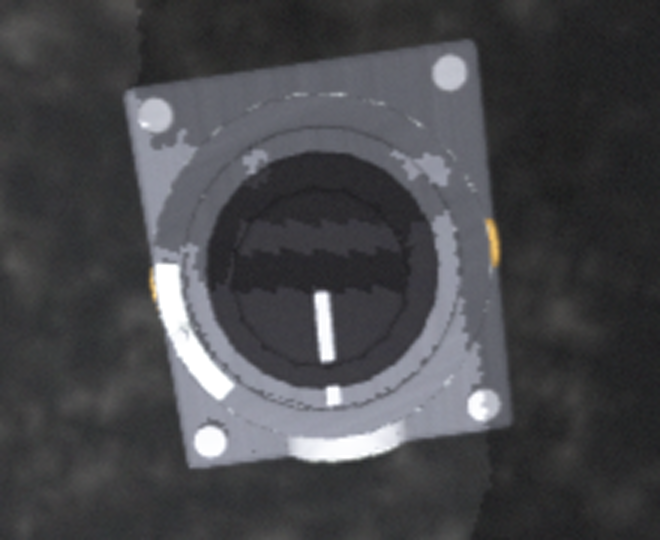

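Run:
```python
from h import *;import pickle
p=pickle.load(open("w2.pkl","rb"))
f=lambda x,y,z:ray(p,(159+x/3-.33,42+y/3-.33),z)
a=f(320,277,.111);b=f(322,270,.079);print(a,b)
for l,r,z in(((233,277),(408,277),.111),((207,270),(438,270),.079)):print(np.linalg.norm(f(*l,z)-f(*r,z)))
c=(a+b)/2
def ang(q): d=(q-c)[:2];return np.linalg.norm(d),np.degrees(np.arctan2(d[1],d[0]))
for n,x,y,z in(("tip",334,403,.08),("line",325,360,.111),("arcA in",180,263,.08),("arcA out",157,265,.08),("arcB in",234,387,.08),("arcB out",217,400,.08),("pin",184,333,.082)):print(n,ang(f(x,y,z)))
a=p["image"];i=a[95+42-42:180,200:260]
save(p,"w2b",(200,120,260,185),8)
```

```text
[0.52163904 0.1656967  0.111     ] [0.52201783 0.16579066 0.079     ]
0.041209571326249445
0.06092227891169901
tip (np.float64(0.03514163789754305), np.float64(-158.9170258468133))
line (np.float64(0.019734038561308342), np.float64(-160.81602618576892))
arcA in (np.float64(0.0372885899426718), np.float64(102.8421211845935))
arcA out (np.float64(0.043315738848309866), np.float64(103.95552159484593))
arcB in (np.float64(0.038829804600674554), np.float64(158.08045817994773))
arcB out (np.float64(0.04452110412548466), np.float64(156.1132726527654))
pin (np.float64(0.03989591943407553), np.float64(129.6118944898489))
```

View pics/w2b.png

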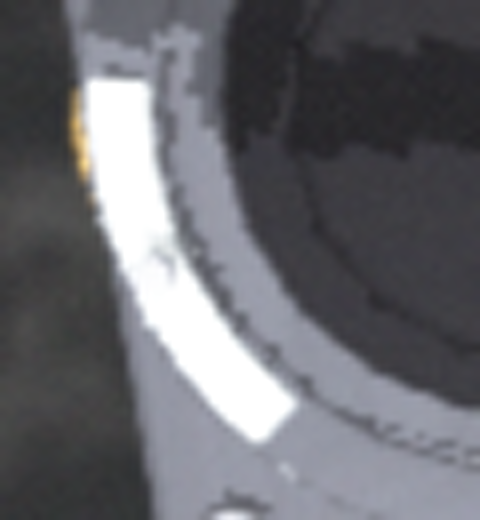

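Request:
apply_moves(targets=[[[26,10,0],[0,0,0]],[[51.4,20.1,0],[0,0,0]],[[51.4,20.1,-30],[0,0,0]],[[51.4,20.1,-60],[0,0,0]],[[51.4,20.1,-85],[0,0,0]],[[51.4,20.1,-105],[0,0,0]],[[51.4,20.1,-110],[0,0,0]],[[51.4,20.1,-110],[0,0,0]]], hand=70)

```text
time_s: 3.85
tool_pos: [0.5227, 0.1658, 0.1016]
tool_rot: [180.0, -0.0, 15.9]
force: [0.1, 0.1, 0.7]
grip_width: 0.0699
```

Request:
apply_moves(targets=[[[-0.9,0,-8],[0,0,0]],[[-0.9,0,-15.5],[0,0,0]],[[-0.9,0,-15.5],[0,0,0]],[[-0.9,0,-15.5],[0,0,0]]])

```text
time_s: 4.25
tool_pos: [0.5208, 0.1671, 0.0856]
tool_rot: [180.0, -0.0, 16.0]
force: [0.1, 0.2, -0.0]
grip_width: 0.0697
```

Request:
apply_moves(targets=[[[0,0,0],[0,0,0]],[[0,0,0],[0,0,0]],[[0,0,0],[0,0,0]],[[0,0,0],[0,0,0]],[[0,0,0],[0,0,0]],[[0,0,0],[0,0,0]]], hand=30, squeeze=30)

```text
time_s: 4.85
tool_pos: [0.5214, 0.165, 0.0856]
tool_rot: [179.8, 0.0, 16.0]
force: [1.0, -6.1, 2.0]
grip_width: 0.0415
```

Run:
```python
from h import *
o=env.get_obs();print({k:np.round(v,3) for k,v in o.items()})
p=env.read_camera("wrist");save(p,"w3")
```

```text
{'time_s': np.float64(4.85), 'qpos': array([  18.716,   17.556,  -44.79 ,  105.805,   14.058,   62.295,
       -105.402]), 'joint_velocities': array([ 0.002,  0.038, -0.047, -0.062,  0.065, -0.056, -0.016]), 'effort': array([-2.9630e+00, -3.4621e+01, -9.1930e+00, -2.6923e+01, -1.6210e+00,
       -7.9200e-01, -2.7000e-02]), 'tool_pos': array([0.521, 0.165, 0.086]), 'tool_rot': array([1.79848e+02, 7.00000e-03, 1.59530e+01]), 'force': array([ 1.043, -6.119,  2.013]), 'wrist_torque': array([-1.18 , -0.211,  0.015]), 'grip_width': np.float64(0.041)}
```

Request:
apply_moves(targets=[[[0.5,-1.6,0],[0,0,0]],[[0.5,-1.6,0],[0,0,0]],[[0.5,-1.6,0],[0,0,0]]])

```text
time_s: 5.2
tool_pos: [0.5215, 0.165, 0.0857]
tool_rot: [180.0, -0.0, 16.0]
force: [-0.1, -5.0, 3.0]
grip_width: 0.0413
```

Request:
apply_moves(targets=[[[0.6,-2.0,-0.5],[0,0,0]],[[0.6,-2.0,-0.5],[0,0,0]],[[0.6,-2.0,-0.5],[0,0,0]]])

```text
time_s: 5.5
tool_pos: [0.5215, 0.165, 0.0856]
tool_rot: [-179.9, -0.0, 16.1]
force: [-1.8, -2.2, 5.3]
grip_width: 0.0416
```

Request:
apply_moves(targets=[[[0,-0.5,1],[0,0,-0.1]],[[0,-0.5,1],[0,0,-0.2]],[[0,-0.5,1],[0,0,-0.3]],[[0,-0.5,1],[0,0,-0.4]],[[0,-0.5,1],[0,0,-0.5]],[[0,-0.5,1],[0,0,-0.6]],[[0,-0.5,1],[0,0,-0.7]],[[0,-0.5,1],[0,0,-0.7]]])

```text
time_s: 6.3
tool_pos: [0.5215, 0.1655, 0.0858]
tool_rot: [-179.8, 0.1, -24.0]
force: [1.0, 3.7, -3.7]
grip_width: 0.0414
```

```bash
cat > s.py <<'E'
from h import *
o=env.get_obs()
for k in("time_s","tool_pos","tool_rot","force","wrist_torque","grip_width"):print(k,np.round(o[k],4))
print(o["qpos"].round(1))
E
python3 s.py
python3 - <<'E'
from h import *
p=env.read_camera("top");l,t,r,b=215,200,280,265;save(p,"t2",(l,t,r,b),7)
E
```

```text
time_s 6.3
tool_pos [0.5215 0.1655 0.0858]
tool_rot [-1.798231e+02  6.370000e-02 -2.400310e+01]
force [ 0.9935  3.6713 -3.6983]
wrist_torque [ 0.7942 -0.2246 -0.0393]
grip_width 0.0414
[  13.8   16.1  -38.6  106.    11.1   61.7 -143.1]
```

View pics/w3.png

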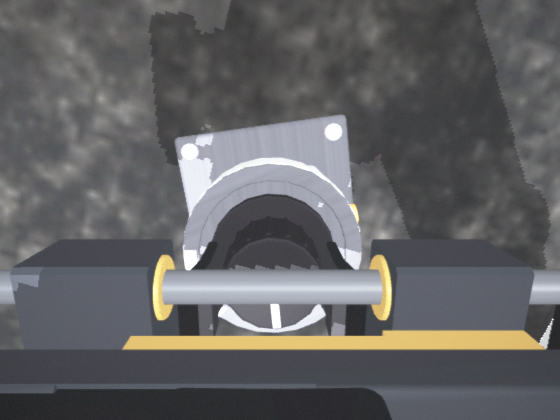

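Request:
apply_moves(targets=[[[0,0,0],[0,0,0]],[[0,0,0],[0,0,0]],[[0,0,0],[0,0,0]],[[0,0,10],[0,0,0]],[[0,0,30],[0,0,0.14]],[[0,0,45],[0,0,0.28]],[[0,0,45],[0,0,0.42]],[[0,0,45],[0,0,0.56]]], hand=70)

```text
time_s: 7.15
tool_pos: [0.5226, 0.1628, 0.1326]
tool_rot: [180.0, -0.1, 8.3]
force: [-0.3, 0.2, -0.2]
grip_width: 0.07
```

Request:
apply_moves(targets=[[[0,0,0],[0,0,0.14]],[[0,0,0],[0,0,0.28]],[[0,0,0],[0,0,0.42]],[[0,0,0],[0,0,0.56]],[[0,0,0],[0,0,0.7]],[[0,0,0],[0,0,0.84]],[[0,0,0],[0,0,0.98]],[[0,0,0],[0,0,0.98]]])

```text
time_s: 7.95
tool_pos: [0.5221, 0.1626, 0.1316]
tool_rot: [180.0, 0.0, 64.2]
force: [0.6, -0.6, 1.3]
grip_width: 0.07
```

```bash
python3 s.py
python3 - <<'E'
from h import *
import pickle
o,p=wrist();pickle.dump(p,open("w4.pkl","wb"))
u=proj(p,(.5218,.165,.1)).astype(int);print(u)
l,t=max(0,u[0]-110),min(240,max(0,u[1]-90));print(l,t)
save(p,"w4",(l,t,l+220,t+180),3)
E
```

```text
time_s 7.95
tool_pos [0.5221 0.1626 0.1316]
tool_rot [1.799681e+02 1.000000e-04 6.416910e+01]
force [ 0.6028 -0.6224  1.2636]
wrist_torque [-0.0867 -0.0686 -0.0344]
grip_width 0.07
[ 25.3  16.  -51.8 103.1  13.6  67.4 -56.5]
[271 237]
161 147
```

View pics/w4.png

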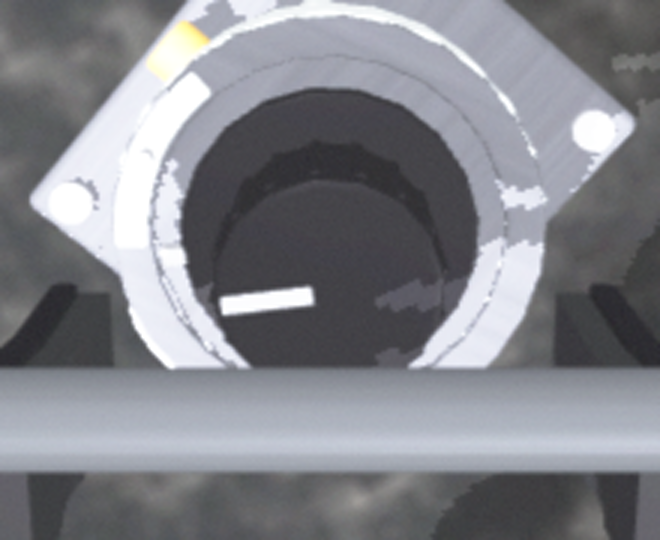

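Run:
```python
from h import *;import pickle
p=pickle.load(open("w4.pkl","rb"))
f=lambda x,y,z:ray(p,(161+x/3-.33,147+y/3-.33),z)
d=f(222,307,.111)-f(315,295,.111);print("line",np.degrees(np.arctan2(d[1],d[0])),f(315,295,.111),f(222,307,.111))
# skirt circle fit by least squares, points on skirt edge z~.079
from scipy.optimize import least_squares
P=np.array([f(x,y,.079)[:2] for x,y in((182,235),(205,150),(255,104),(322,89),(400,108),(450,160),(476,235))])
s=least_squares(lambda c:np.hypot(*(P-c).T)-.031,[.522,.164]);print(s.x,s.fun*1e3)
c=s.x
for n,x,y,z in(("tip",163,258,.08),("arcB in",146,245,.08),("arcB out",115,248,.08),("arcA",203,86,.08),("pin",143,160,.082)):
    d=f(x,y,z)[:2]-c;print(n,np.hypot(*d),np.degrees(np.arctan2(d[1],d[0])))
```

```text
line 161.89001968955603 [0.51856349 0.16580338 0.111     ] [0.50265836 0.17100504 0.111     ]
[0.52060269 0.16557527] [-1.22919286 -0.13395246  0.54896853  0.16749499  0.02014103 -0.98737256
 -0.27091519]
tip 0.03390088073485519 160.48514010617868
arcB in 0.03708544460458081 155.6063006318731
arcB out 0.04349357486711105 156.23653469982017
arcA 0.04018062916607059 101.55577606899827
pin 0.0404837174842078 128.72940300230857
```

Request:
apply_moves(targets=[[[-0.9,3,-20],[0,0,0]],[[-0.9,3,-38],[0,0,0]],[[-0.9,3,-45.5],[0,0,0]],[[-0.9,3,-45.5],[0,0,0]],[[-0.9,3,-45.5],[0,0,0]]])

```text
time_s: 8.5
tool_pos: [0.5214, 0.1662, 0.0862]
tool_rot: [180.0, -0.0, 64.1]
force: [0.5, 0.4, 0.1]
grip_width: 0.0699
```

Request:
apply_moves(targets=[[[0,0,0],[0,0,0]],[[0,0,0],[0,0,0]],[[0,0,0],[0,0,0]],[[0,0,0],[0,0,0]],[[0,0,0],[0,0,0]]], hand=30, squeeze=35)

```text
time_s: 9.0
tool_pos: [0.5223, 0.1654, 0.0859]
tool_rot: [179.9, -0.0, 64.1]
force: [2.9, -1.4, 0.3]
grip_width: 0.0413
```

```bash
python3 s.py
```

```text
time_s 9.0
tool_pos [0.5223 0.1654 0.0859]
tool_rot [ 1.798547e+02 -4.910000e-02  6.412330e+01]
force [ 2.9096 -1.3821  0.2751]
wrist_torque [-0.2832 -0.8139  0.0053]
grip_width 0.0413
[ 23.4  19.2 -50.5 105.7  16.7  62.7 -59.2]
```

Request:
apply_moves(targets=[[[0.5,0,0],[0,0,-0.1]],[[0.5,0,0],[0,0,-0.2]],[[0.5,0,0],[0,0,-0.2]],[[0.5,0,2],[0,0,-0.2]],[[0.5,0,4],[0,0,-0.2]],[[0.5,0,4],[0,0,-0.2]],[[0.5,0,4],[0,0,-0.2]]])

```text
time_s: 9.7
tool_pos: [0.5223, 0.1654, 0.0893]
tool_rot: [179.9, -0.0, 52.8]
force: [4.0, -0.9, -3.1]
grip_width: 0.0418
```

```bash
python3 s.py
```

```text
time_s 9.7
tool_pos [0.5223 0.1654 0.0893]
tool_rot [ 1.799277e+02 -4.790000e-02  5.277700e+01]
force [ 3.9674 -0.9107 -3.0812]
wrist_torque [-0.2648 -1.1511 -0.0618]
grip_width 0.0418
[ 21.9  18.4 -48.6 105.5  15.4  62.9 -69.6]
```

Request:
apply_moves(targets=[[[0,0,1],[0,0,0]],[[0,0,2],[0,0,0]],[[0,0,2],[0,0,0]],[[0,0,2],[0,0,0]]])

```text
time_s: 10.1
tool_pos: [0.5222, 0.1653, 0.0905]
tool_rot: [180.0, -0.1, 52.8]
force: [5.9, -0.7, -9.2]
grip_width: 0.0413
```

Request:
apply_moves(targets=[[[1,0,-2],[0,0,0]],[[1,0,-4],[0,0,0]],[[1,0,-4],[0,0,-0.08]],[[1,0,-4],[0,0,-0.08]],[[1,0,-2],[0,0,-0.08]],[[1,0,0],[0,0,-0.08]],[[1,0,0],[0,0,-0.08]],[[1,0,0],[0,0,-0.08]]])

```text
time_s: 10.9
tool_pos: [0.5224, 0.1654, 0.0918]
tool_rot: [180.0, 0.1, 48.1]
force: [1.9, -4.2, -0.4]
grip_width: 0.0414
```

Request:
apply_moves(targets=[[[0,0,-2],[0,0,0]],[[0,0,-4],[0,0,0]],[[0,0,-4],[0,0,-0.08]],[[0,0,-4],[0,0,-0.08]],[[0,0,-2],[0,0,-0.08]],[[0,0,0],[0,0,-0.08]],[[0,0,0],[0,0,-0.08]],[[0,0,0],[0,0,-0.08]]])

```text
time_s: 11.7
tool_pos: [0.5224, 0.1654, 0.0912]
tool_rot: [180.0, 0.0, 43.6]
force: [1.8, -5.4, -2.5]
grip_width: 0.0409
```

Request:
apply_moves(targets=[[[0,0,0.7],[0,0,0]],[[0,0,1.5],[0,0,0]],[[0,0,1.5],[0,0,0]],[[0,0,1.5],[0,0,0]]])

```text
time_s: 12.1
tool_pos: [0.5224, 0.1655, 0.0925]
tool_rot: [180.0, 0.0, 43.6]
force: [2.7, -3.7, -2.7]
grip_width: 0.0413
```

```bash
python3 s.py
python3 - <<'E'
from h import *
p=env.read_camera("scene");save(p,"s2",(170,150,280,250),6)
E
```

```text
time_s 12.1
tool_pos [0.5224 0.1655 0.0925]
tool_rot [1.799817e+02 3.280000e-02 4.360190e+01]
force [ 2.694  -3.7302 -2.7266]
wrist_torque [-0.9449 -0.6101 -0.0571]
grip_width 0.0413
[ 20.7  17.8 -47.1 105.2  14.5  63.2 -78.1]
```

View pics/s2.png

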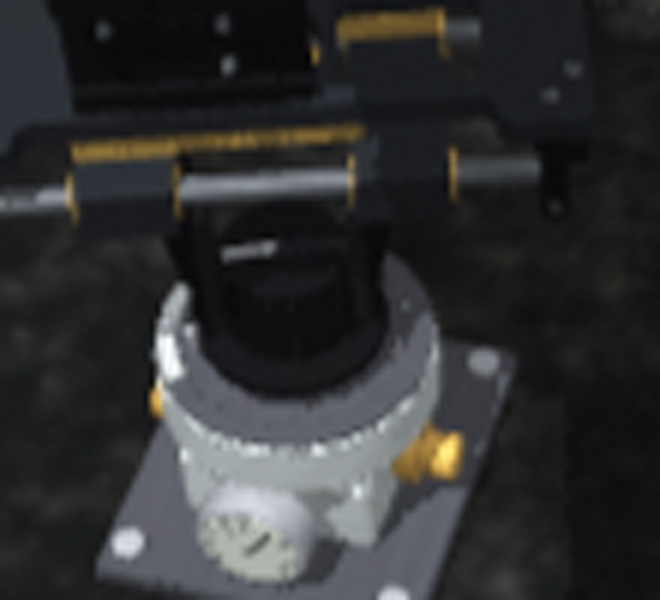

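Request:
apply_moves(targets=[[[0,0,1],[0,0,0]],[[0,0,2],[0,0,0]],[[0,0,2],[0,0,0]],[[0,0,2],[0,0,0]]])

```text
time_s: 12.55
tool_pos: [0.5224, 0.1654, 0.0945]
tool_rot: [180.0, 0.0, 43.6]
force: [1.7, -4.6, -2.6]
grip_width: 0.0411
```

Request:
apply_moves(targets=[[[0.3,-1,1],[0,0,0]],[[0.3,-1,2],[0,0,0]],[[0.3,-1,3],[0,0,0]],[[0.3,-1,3],[0,0,0]]])

```text
time_s: 12.95
tool_pos: [0.5224, 0.1654, 0.098]
tool_rot: [-180.0, 0.0, 43.6]
force: [1.5, -3.0, -2.3]
grip_width: 0.0413
```

```bash
python3 s.py
```

```text
time_s 12.95
tool_pos [0.5224 0.1654 0.098 ]
tool_rot [-1.799743e+02  5.000000e-03  4.357330e+01]
force [ 1.532  -2.9533 -2.2631]
wrist_torque [-0.3861 -0.3293 -0.0266]
grip_width 0.0413
[ 20.9  17.4 -47.2 104.9  14.1  63.8 -77.8]
```

Request:
apply_moves(targets=[[[0.2,-0.8,1],[0,0,0]],[[0.2,-0.8,2],[0,0,0]],[[0.2,-0.8,2.5],[0,0,0]],[[0.2,-0.8,2.5],[0,0,0]],[[0.2,-0.8,2.5],[0,0,0]]])

```text
time_s: 13.45
tool_pos: [0.5224, 0.1652, 0.1]
tool_rot: [-179.9, -0.0, 43.6]
force: [2.6, 3.6, -10.1]
grip_width: 0.0412
```

Request:
apply_moves(targets=[[[0,0.3,-0.6],[0,0,0]],[[0,0.3,-0.6],[0,0,0]],[[0,0.3,-0.6],[0,0,0]]])

```text
time_s: 13.75
tool_pos: [0.5224, 0.1652, 0.0999]
tool_rot: [-179.9, 0.0, 43.6]
force: [-0.5, 4.0, -5.9]
grip_width: 0.0413
```

Request:
apply_moves(targets=[[[0,0,0],[0,0,0]],[[0,0,0],[0,0,0]],[[0,0,0],[0,0,0]],[[0,0,0],[0,0,0]],[[0,0,15],[0,0,0]],[[0,0,35],[0,0,0]],[[0,0,70],[0,0,0]],[[-40,-20,100],[0,0,0]]], hand=70)

```text
time_s: 14.55
tool_pos: [0.4885, 0.1478, 0.1998]
tool_rot: [-179.8, -0.3, 43.6]
force: [-0.0, -1.1, 1.8]
grip_width: 0.0696
```

Request:
apply_moves(targets=[[[-10,-40,10],[0,0,0]],[[-10,-90,20],[0,0,0]],[[-10,-90,20],[0,0,0]]])

```text
time_s: 14.85
tool_pos: [0.4769, 0.0484, 0.2203]
tool_rot: [179.6, 0.0, 42.9]
force: [-1.0, 0.1, -0.2]
grip_width: 0.0701
```

```bash
python3 s.py
python3 - <<'E'
from h import *;import pickle
o,p=wrist();u=proj(p,(.5218,.1656,.11)).astype(int);print(u)
q=env.read_camera("scene");pickle.dump((p,q),open("w5.pkl","wb"))
l,t=min(max(0,u[0]-70),420),min(max(0,u[1]-65),290);print(l,t)
a=cv2.resize(p["image"][t:t+130,l:l+140,::-1],(420,390));b=cv2.resize(q["image"][150:250,180:275,::-1],(370,390))
cv2.imwrite("pics/fin.png",np.hstack([a,b]))
for t in("flask","petri_dish","stopper"):
    for r in env.regions_of(q,t)[:1]:print(t,r["conf"],r["rect"])
E
```

```text
time_s 14.85
tool_pos [0.4769 0.0484 0.2203]
tool_rot [1.796233e+02 4.000000e-02 4.294550e+01]
force [-1.0363  0.1105 -0.1657]
wrist_torque [-0.012  -0.0223 -0.0069]
grip_width 0.0701
[ 35.9  -1.4 -44.  105.5  -0.6  75.3 -54.9]
[192  48]
122 0
petri_dish 0.92 [296.1, 162.9, 335.0, 194.1]
stopper 0.69 [198.3, 178.9, 234.1, 212.7]
```

View pics/fin.png

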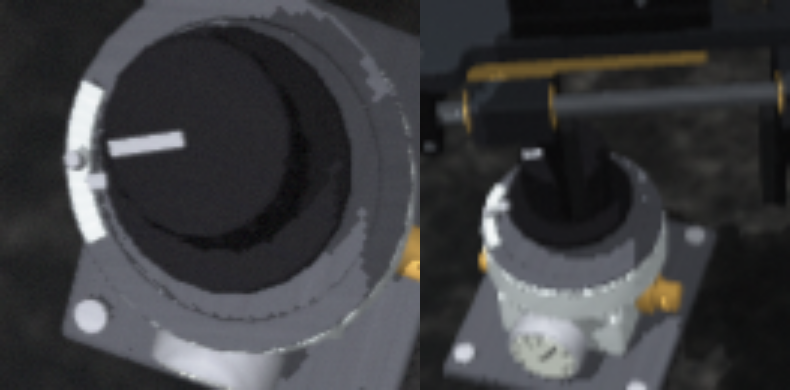

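Run:
```python
from h import *;import pickle
p,q=pickle.load(open("w5.pkl","rb"))
f=lambda x,y,z:ray(p,(122+x/3-.33,y/3-.33),z)
for z in(.111,.125):print(z,proj(p,(.5215,.1656,z)),"line len",np.linalg.norm(f(108,150,z)-f(185,138,z)))
P=cv2.fitEllipse(np.array([(105,145),(120,75),(195,37),(262,70),(290,140),(262,205),(200,238),(145,215)],np.float32));print(P[0],"->",122+P[0][0]/3,P[0][1]/3)
d=f(90,181,.093)[:2]-[.5215,.1656];print("tip",np.hypot(*d),np.degrees(np.arctan2(d[1],d[0])))
r=f(108,150,.125)-f(185,138,.125);print("line",np.degrees(np.arctan2(r[1],r[0])))
d=f(76,160,.082)[:2]-[.5215,.1656];print("pin",np.hypot(*d),np.degrees(np.arctan2(d[1],d[0])))
p2=pickle.load(open("w2.pkl","rb"))
g=lambda x,y,z:ray(p2,(159+x/3-.33,42+y/3-.33),z)
print("old line len",np.linalg.norm(g(321,292,.111)-g(326,362,.111)))
t=env.read_camera("top")
for n in("flask","petri_dish"):
    for r in env.regions_of(t,n)[:1]:print(n,r["rect"])
```

```text
0.111 [192.18771277  49.07437168] line len 0.018058983760578684
0.125 [187.81727943  45.20893737] line len 0.01713068433374449
(196.171142578125, 136.05467224121094) -> 187.390380859375 45.35155741373698
tip 0.03423665051082097 140.54225345373007
line 141.13481920847818
pin 0.04044290748295921 130.05869446248747
old line len 0.016553852954825497
flask [178.9, 128.9, 209.6, 162.5]
petri_dish [263.6, 126.8, 295.4, 159.5]
```

```bash
python3 -c "
from cell import env
print(env.sign_off())"
```

```text
the job is handed in; nothing more can be done
None
```

The knob is turned clockwise to the marked arc and pulled fully out in its lock notch. I handed the job in at about 15 s of robot time with the gripper clear of everything.

- **Turning:** The knob started about 1.23 rad short of the pin. I turned it clockwise about 0.7 rad, then let go and took a fresh grip because the last joint was nearing its limit. I then turned it on into the arc.
- **Finding the notch:** The first light lift met the lock plate, with about 9 N on the wrist in total. About 0.08 rad further on, the knob came up freely. I went one more 0.08 rad step, which was still free, and pulled it up from there with about 3 N to the stop at 14 mm. The wrist read about 10 N at the stop, and I eased that off before letting go.
- **Last checks:** In the final wrist picture, the knob's top fits a height of 125 mm, which is fully out. The pointer stands about 0.19 rad anticlockwise of the pin, inside the arc.
- **Bystanders:** The flask and petri dish are where they were, to within about 2 pixels in the top camera.
- **Not confirmed:** In the last scene picture the network missed the flask and took the knob for the stopper, so the stopper was not re-measured. The arm passed well above it. The force on the lock seat could not be read directly; I judged it from the wrist force.

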